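Shift the cold-air damper lever into the third slot

ROBOT

A 6-joint arm with a two-finger parallel gripper is mounted at the origin on the work surface. World frame = base frame: x ahead of the robot, y to its left, z up, the work surface at z = 0. Lengths are in mm, angles in rad, forces in N, time in s.
With the tool pointing down it reaches from about 350 to 975 mm from the base axis. Payload 7.1 kg.
Tool frame: the origin (TCP) lies on the front face of the gripper's body, between the roots of the fingers; the fingertips stand 80 mm ahead of it and the grasp point (between the pads) lies 61 mm ahead of it (ctrl.tcp_to_grasp is the distance from the TCP to the grasp point, in mm); z points along the fingers, y is the direction in which the jaws open and shut (so a half turn about z gives the same grasp; the last joint's range is limited). The gripper opens to 88 mm and grips with 3 to 60 N. Pads are 20 mm wide; open, the fingers measure 115 mm over their backs; the gripper's body (75 mm by 178 mm) begins 61 mm behind the grasp point.
Start: joints at [-1.267, 0.423, 1.63, -0, 1.089, -0.019], TCP at [198.282, -592.697, 302.675] pointing down, gripper open.
Joint ranges: [-3, 3], [-0.9, 2.11], [0.09, 2.58], [-1.31, 4.45], [0.11, 2.69], [-2.54, 2.54]. Speed limits (rad/s): [2.39, 2.39, 3.01, 3.14, 3.14, 3.14].

INTERFACE

Orientations are given as a rotation vector (axis times angle).
In Python, from workcell import telemetry, get_image, ctrl gives the robot as it stands.
- The arm moves only by the tool send_rows, never from a script. Its argument "rows" is a list of rows, each a list of 5 numbers: the shift along the tool's x, y, z in m, then the turn about the tool's z in rad, then the opening, from -1 (shut) to 1 (fully open). A call has 1 to 5 rows; each row shifts and turns the commanded pose from where the row before left it, along the tool's axes as they then stand; what a row does not reach is not made up. A row lasts 1/10 s, in which the tool goes at most 50 mm and 8.59 degrees, less where a joint would pass 70% of its speed; a pose out of reach is approached as far as the arm can. A call with a gripper value outside its range is refused whole. The fingers move at their own pace and stop on an object; the grip force is fixed at half the most. Time passes only in rows, so rows that do not move let the fingers close. It gives the time, the measured TCP pose, the force and the opening at its end, in the units of the state.
- telemetry.get_obs(): the state, without advancing time (a new reading comes with each control period).
- get_image(name): name is "scene" or "top"; returns a dict with "color" (420x560x3 uint8, blue, green, red), "z_map" (420x560 float32, mm along the optical axis (not along the pixel's ray), 0 where there is no reading), "camera_matrix" (3x3 intrinsics, pixels), "rvec" (rotation vector, rad) and "tvec" (3), from world to camera coordinates, as OpenCV has them. Camera axes: x right, y down, z forward; pixel columns grow to the right and rows downward; lengths in mm; the calibration is good to about 2 mm. A picture is of the moment at which its call begins.
- ctrl.close_job(): hands the job in, once; it reports no verdict.
The state is a dict: "t": time; "qpos": joint angles; "qvel": joint speeds; "joint_torque": joint torques, N m; "ee_pos": TCP position; "orientation": TCP orientation; "ft_force": force on the tool from outside, world axes, zero at the start; "moment": the same for the moment, N m; "width": finger opening in mm.
Only numpy, scipy, OpenCV 4.12 (cv2) and the standard library are available. Lean on these libraries where they do the work, as an engineer would, in place of code of your own. Each camera call takes 0.05 s, during which the arm holds its last target.

TASK

Send the cold air to the third rack: with the fingers pushing from outside, guide the damper lever through its H-shaped gate, across to the right-hand side and then forward (away from the robot) until it is fully home in the third slot, marked with three studs. Push only: never take the knob or shaft between the fingers, do not force the lever hard against the gate, and do not let it slip into the fourth slot on the way. Leave the bottle, jar and carton around it standing where they are, and finish with the hand clear.

Things in the scene. Friction and masses are not known exactly. Their poses are not given: they have to be found in the camera images.
- selector: Damper selector, fixed on the bench: grey steel box 160 x 160 mm, 130 mm high, its top a bare metal gate plate 6 mm thick. Origin: centre of its underside, at bench height. Its x points forward (roughly away from the robot; the box may be turned up to 0.4 rad), y to the left, z up.
- gate (a point): Centre of the H-shaped opening, on the plate's upper face, 130 mm above the selector's origin, same axes. Opening 16 mm wide, corners rounded: a cross passage along y joins two columns along x at y = +20 mm (left) and -20 mm (right), which end at x = +33 and -33 mm. Studs mark the slots: 1 left forward, 2 left rear, 3 right forward, 4 right rear.
- third_slot (a point): Centre of the shaft's end place in the third slot (right forward), on the plate's upper face: x = +25 mm, y = -20 mm from the gate's centre. Three small raised studs in a row stand beyond its end.
- across (a joint): Sideways lean of the lever, rad: 0 mid, positive = right (-y of the selector). Left column about -0.18, where it starts; right column about +0.18 (play 0.03). Outer hinge: axis along the selector's x, 20 mm above its origin. Light friction, about 1.5 N at the knob; no spring, stays where left.
- forward (a joint): Forward lean of the lever, rad: 0 in the cross passage (free to cross within +-0.025; rounded corners guide it in from a little more), positive = forward (+x of the selector); about +0.24 fully home forward, -0.24 rear. Inner hinge, axis y, through the same point 20 mm above the selector's origin; same friction, stays where left. Starts anywhere in the left column.
- knob (a point): Centre of the lever's knob, a black cylinder 36 mm in diameter, 46 mm long, on a steel shaft 10 mm thick; 198 mm along the lever from its pivot (218 mm above the bench when upright). z runs up the lever. At leans a (across), f (forward) it is at x = 198 sin f, y = -198 sin a cos f, z = 20 + 198 cos a cos f mm in the selector's frame.
- sauce_bottle_mid (a point): Bystander: loose red plastic squeeze bottle with a pointed nozzle, 60 mm diameter, 185 mm high, standing to the left of the selector; the point is on its axis 90 mm above its foot. To be left alone.
- spice_jar_mid (a point): Bystander: loose jar with a screw lid, 68 mm diameter, 120 mm high, standing to the right of the selector; the point is on its axis 60 mm above its foot. To be left alone.
- carton_mid (a point): Bystander: loose plain cardboard carton 50 x 90 x 75 mm high, standing beyond the selector; the point is its centre. To be left alone.

How it is judged:
By the outcome, as a careful person would: the job done as asked, in the order asked, and still so for the second after the job is handed in, with the robot touching nothing.
It also fails if it takes over 58 s, if anything falls off the work surface, if the arm or the gripper's body presses on something with over 40 N, if the wrist force passes 120 N, or if a joint passes its speed limit or range.

## Working session

There is one attempt and no reset: what is moved stays moved. The work goes in short steps, Python scripts to look and compute and a tool call to move; the robot and the scene stay as the last step left them, time stands still between calls to the robot, and variables do not carry over. Pictures are saved under pics/ and viewed, and the job is handed in when it is done.

Besides the shell and the picture viewer there is one more tool, called after "Call:" as name(argument=value, ...) on one line, values as JSON. send_rows: Moves the arm, as the interface text tells. Its arguments: {"type":"object","properties":{"rows":{"type":"array"}},"required":["rows"]}

```bash
mkdir -p pics; ls; python3 - <<'E'
from workcell import telemetry,get_image,ctrl
import cv2,numpy as np
print(telemetry.get_obs())
for n in("scene","top"):
    d=get_image(n);cv2.imwrite(f"pics/{n}0.png",d["color"]);np.savez(f"{n}0.npz",**d)
    R=cv2.Rodrigues(np.array(d["rvec"],float))[0];print(n,d["camera_matrix"],-R.T@np.array(d["tvec"]).ravel(),R)
E
```

```text
pics
{'t': 0.0, 'qpos': array([-1.26700306e+00,  4.23819564e-01,  1.63072113e+00, -2.63599218e-06,
        1.08861570e+00, -1.90086565e-02]), 'qvel': array([ 3.22542297e-04, -1.42960966e-03, -8.23459895e-05,  4.98999642e-04,
       -6.89658032e-04, -9.67947966e-04]), 'joint_torque': array([ 2.85243717e-03, -5.44618714e+01, -2.73663676e+01,  6.43925881e-02,
        2.26260570e-02, -1.36269691e-04]), 'ee_pos': array([ 198.14786589, -592.2772157 ,  301.90266681]), 'orientation': array([-3.09923394e+00, -5.04610640e-01,  3.52036627e-04]), 'ft_force': array([-0.08939267, -0.5895174 ,  0.42569247]), 'moment': array([-0.01058947,  0.0511815 ,  0.0371176 ]), 'width': 88.01657340117163}
scene [[422.04083027   0.         277.23041184]
 [  0.         422.04083027 222.56590764]
 [  0.           0.           1.        ]] [1057.16051267 -391.4021262   701.19143587] [[ 0.73159856  0.68167744 -0.0089109 ]
 [ 0.44586986 -0.4883282  -0.75015707]
 [-0.5157166   0.54484074 -0.66119964]]
top [[436.97177859   0.         275.79125855]
 [  0.         436.97177859 209.29608752]
 [  0.           0.           1.        ]] [ 551.62219428   49.56389287 1047.94014075] [[-0.01862301 -0.99978925 -0.00863959]
 [-0.99413192  0.0194372  -0.10641388]
 [ 0.10655939  0.00660715 -0.99428439]]
```

```bash
sleep 1
```

```text
(no output)
```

View pics/scene0.png

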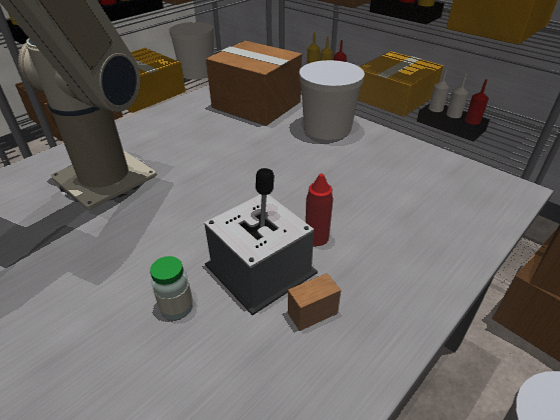

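View pics/top0.png

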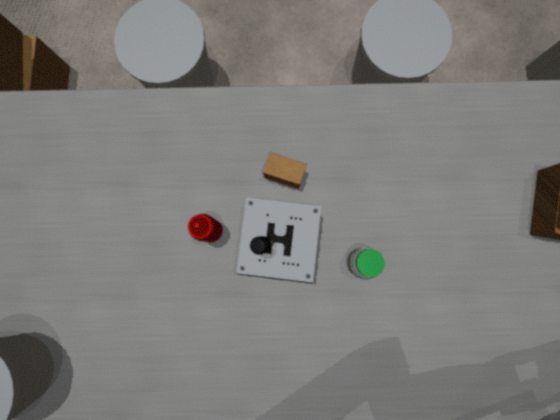

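The scene view shows the selector (plate around (260,230), knob (264,181)), bottle (318,212), jar (171,288) and carton (314,300). The top view shows the plate at (279,240), the H at (280,240) and the knob at (260,245), so the lever is in the left column, slightly rear. The bottle is at (204,227), the jar at (368,263) and the carton at (285,170).

```bash
cat > h.py <<'E'
import cv2,numpy as np
from workcell import telemetry,get_image,ctrl
def cam(d):
    R=cv2.Rodrigues(np.array(d["rvec"],float))[0];t=np.array(d["tvec"],float).ravel();return d["camera_matrix"],R,t
def ray(d,uv,z):
    K,R,t=cam(d);uv=np.atleast_2d(uv).astype(float)
    p=np.c_[uv,np.ones(len(uv))]@np.linalg.inv(K).T@R;c=-R.T@t
    return c+p*((z-c[2])/p[:,2])[:,None]
def cloud(d):
    K,R,t=cam(d);Z=d["z_map"];v,u=np.mgrid[:Z.shape[0],:Z.shape[1]]
    P=np.stack([(u-K[0,2])/K[0,0]*Z,(v-K[1,2])/K[1,1]*Z,Z],-1)
    return (P-t)@R
E
python3 - <<'E'
from h import *
d=dict(np.load("top0.npz"));P=cloud(d);c=d["color"].astype(int)
v,u=np.mgrid[:420,:560]
reg=(u>225)&(u<335)&(v>185)&(v<295)
m=reg&(abs(P[...,2]-130)<6)&(d["z_map"]>0)
print("plate h",np.median(P[m][:,2]),m.sum())
mm=cv2.morphologyEx(m.astype(np.uint8),cv2.MORPH_CLOSE,np.ones((25,25)))
pts=np.argwhere(mm)[:,::-1]
W=ray(d,pts,130)[:,:2].astype(np.float32)
r=cv2.minAreaRect(W);print("rect",r)
# screws / dark blobs
g=c.sum(-1)
dk=((g<200)&reg&m).astype(np.uint8)
dk=((g<240)&reg).astype(np.uint8)
n,l,s,ce=cv2.connectedComponentsWithStats(dk)
for i in range(1,n):
    if s[i,4]>=3: print(s[i],ce[i].round(1),ray(d,ce[i],130)[0,:2].round(1))
for n in("top","scene"):
    d=dict(np.load(n+"0.npz"));P=cloud(d);c=d["color"].astype(int);z=d["z_map"]>0
    near=(abs(P[...,0]-560)<130)&(abs(P[...,1]-45)<160)&z
    b,g,r_=c[...,0],c[...,1],c[...,2]
    for nm,m in dict(knob=near&(P[...,2]>175)&(c.max(-1)<60)&(r_<b+15),red=near&(r_>90)&(g<50)&(P[...,2]>15),green=near&(g>90)&(r_<60),carton=(abs(P[...,0]-700)<120)&(abs(P[...,1]-45)<100)&z&(P[...,2]>15)&(r_>b+30)&(g>40)).items():
        p=P[m]; 
        if len(p): print(n,nm,len(p),"min",p.min(0).round(),"max",p.max(0).round(),"med",np.median(p,0).round(1))
E
```

```text
plate h 129.61901615746837 4979
rect ((587.0542602539062, 51.40738296508789), (159.75582885742188, 159.8809814453125), 82.02947998046875)
[288 186  13   3  30] [294.6 186.8] [697.3  14.8]
[250 223  43  33 721] [271.8 241.1] [583.   65.2]
top knob 278 min [558.  68. 203.] max [589. 102. 242.] med [572.8  85.3 235.3]
top red 174 min [593. 189. 127.] max [641. 205. 173.] med [615.8 198.8 150.1]
top green 22 min [ 519. -115.  113.] max [ 547. -111.  123.] med [ 534.  -113.1  118.7]
top carton 880 min [713. -12.  25.] max [786.  83.  80.] med [748.5  35.5  74.6]
scene knob 427 min [560.  64. 176.] max [594. 101. 239.] med [582.   74.7 221.9]
scene red 188 min [595. 185. 144.] max [641. 205. 178.] med [620.6 197.9 153.8]
scene carton 983 min [713. -17.  23.] max [788.  81.  77.] med [751.5  29.6  73.8]
```

```bash
cat >> h.py <<'E'
C=np.array([587.05,51.4]);TH=np.deg2rad(82.03-90)
Rz=np.array([[np.cos(TH),-np.sin(TH)],[np.sin(TH),np.cos(TH)]])
def w2s(p): p=np.atleast_2d(p);return np.c_[(p[:,:2]-C)@Rz,p[:,2:]]
def s2w(x,y): return C+Rz@np.array([x,y])
def lean():
    d=get_image("top");return lean_of(d)
def lean_of(d):
    P=cloud(d);S=w2s(P.reshape(-1,3)).reshape(P.shape);c=d["color"].astype(int)
    m=(abs(S[...,0])<75)&(abs(S[...,1])<70)&(S[...,2]>222)&(S[...,2]<252)&(d["z_map"]>0)&(c.max(-1)<75)
    n,l,s,ce=cv2.connectedComponentsWithStats(m.astype(np.uint8))
    if n<2:return None
    i=1+np.argmax(s[1:,4]);q=np.argwhere(l==i)[:,::-1]
    zt=np.median(S[l==i][:,2]);w=w2s(ray(d,q,zt))
    (ct,r)=cv2.minEnclosingCircle(w[:,:2].astype(np.float32))
    cen=w[:,:2].mean(0)
    f=np.arcsin(cen[0]/221);a=np.arcsin(-cen[1]/221/np.cos(f))
    return dict(n=len(q),ztop=zt,circ=np.round(ct,1),r=r,cen=cen.round(1),f=round(f,3),a=round(a,3))
def tool(o):
    R=cv2.Rodrigues(o["orientation"])[0];return R
E
python3 - <<'E'
from h import *
d=dict(np.load("top0.npz"));print(lean_of(d))
for n in("top","scene"):
    d=dict(np.load(n+"0.npz"));P=cloud(d);S=w2s(P.reshape(-1,3)).reshape(P.shape);z=d["z_map"]>0
    o=(S[...,2]>12)&z&(S[...,2]<200)
    for nm,m in dict(L=o&(S[...,1]>90)&(S[...,1]<220)&(abs(S[...,0])<120),R=o&(S[...,1]<-90)&(S[...,1]>-290)&(abs(S[...,0])<150),F=o&(S[...,0]>95)&(S[...,0]<260)&(abs(S[...,1])<90)).items():
        print(n,nm,m.sum(),np.percentile(S[m],2,axis=0).round(),np.percentile(S[m],98,axis=0).round())
R=tool(telemetry.get_obs());print(R.round(3)); print(np.arctan2(R[1,0],R[0,0]),TH)
E
```

```text
{'n': 254, 'ztop': np.float64(235.64903626059254), 'circ': array([-18.9,  33.3]), 'r': 17.091611862182617, 'cen': array([-19.2,  33.3]), 'f': np.float64(-0.087), 'a': np.float64(-0.152)}
top L 775 [-21. 137.  25.] [ 31. 187. 184.]
top R 931 [ -57. -223.   27.] [   3. -164.  122.]
top F 1022 [132. -35.  20.] [190.  51.  78.]
scene L 1380 [ -8. 133.  18.] [ 37. 177. 178.]
scene R 1925 [ -47. -234.   15.] [  10. -174.  120.]
scene F 1946 [138. -43.  14.] [197.  44.  76.]
[[ 0.948  0.317 -0.   ]
 [ 0.317 -0.948  0.001]
 [ 0.    -0.001 -1.   ]]
0.3228201697230678 -0.13910274138394804
```

Call:
send_rows(rows=[[0,0,0,0.12,-1],[0,0,0,0.12,-1],[0,0,0,0.12,-1],[0,0,0,0.102,-1],[0,0,0,0,-1]])

```text
t: 0.6
ee_pos: [198.2, -592.5, 302.3]
orientation: [-3.133, 0.22, 0.0]
ft_force: [0.1, -0.3, 1.0]
width: 51.1
```

```bash
cat >> h.py <<'E'
def st():
    o=telemetry.get_obs();R=tool(o)
    F=np.array(o["ft_force"]);f=Rz.T@F[:2]
    print("t",round(o["t"],2),"tcp sel",w2s(o["ee_pos"])[0].round(1),"yaw err",round(np.arctan2(R[1,0],R[0,0])-TH,3),"F sel",f.round(1),F[2].round(1),"w",round(o["width"],1))
E
python3 -c "
from h import *
st()"
```

```text
t 0.6 tcp sel [-295.8 -691.6  302.3] yaw err -0.001 F sel [ 0.1 -0.3] 1.0 w 51.1
```

Call:
send_rows(rows=[[0.012,-0.04,0,0,-1],[0.012,-0.04,0,0,-1],[0.012,-0.04,0,0,-1],[0.012,-0.04,0,0,-1],[0.012,-0.04,0,0,-1]])

```text
t: 1.1
ee_pos: [285.7, -401.3, 302.5]
orientation: [-3.134, 0.214, 0.0]
ft_force: [0.4, -0.7, 0.4]
width: 11.1
```

Call:
send_rows(rows=[[0.012,-0.04,0,0,-1],[0.012,-0.04,0,0,-1],[0.012,-0.04,0,0,-1],[0.012,-0.04,0,0,-1],[0.012,-0.04,0,0,-1]])

```text
t: 1.6
ee_pos: [372.9, -211.6, 302.8]
orientation: [3.134, -0.214, 0.0]
ft_force: [1.2, -0.7, 0.2]
width: 0.7
```

Call:
send_rows(rows=[[0.012,-0.04,0,0,-1],[0.012,-0.04,0,0,-1],[0.012,-0.04,0,0,-1],[0.012,-0.04,0,0,-1],[0,0,0,0,-1]])

```text
t: 2.1
ee_pos: [443.9, -58.0, 302.8]
orientation: [-3.134, 0.206, -0.002]
ft_force: [0.8, 0.2, -0.3]
width: 0.9
```

```bash
python3 -c "
from h import *
st()"
```

```text
t 2.1 tcp sel [-126.6 -128.2  302.8] yaw err 0.008 F sel [0.7 0.3] -0.3 w 0.9
```

Call:
send_rows(rows=[[0.01,-0.04,0,0.008,-1],[0.01,-0.04,0,0,-1],[0.01,-0.04,0.006,0,-1],[0.01,-0.04,0.006,0,-1],[0.01,0,0.006,0,-1]])

```text
t: 2.6
ee_pos: [515.9, 92.5, 284.5]
orientation: [-3.133, 0.221, -0.001]
ft_force: [-0.4, 1.0, 0.4]
width: 0.8
```

Call:
send_rows(rows=[[0,0,0,0,-1],[0,0,0,0,-1]])

```text
t: 2.8
ee_pos: [514.4, 88.5, 284.3]
orientation: [3.132, -0.231, -0.002]
ft_force: [-0.5, -0.3, -0.0]
width: 0.5
```

```bash
python3 -c "
from h import *
st();d=get_image('scene');cv2.imwrite('pics/s1.png',d['color']);d=get_image('top');cv2.imwrite('pics/t1.png',d['color'])"
```

```text
t 2.8 tcp sel [-77.1  26.6 284.3] yaw err -0.008 F sel [-0.5 -0.4] -0.0 w 0.5
```

View pics/s1.png

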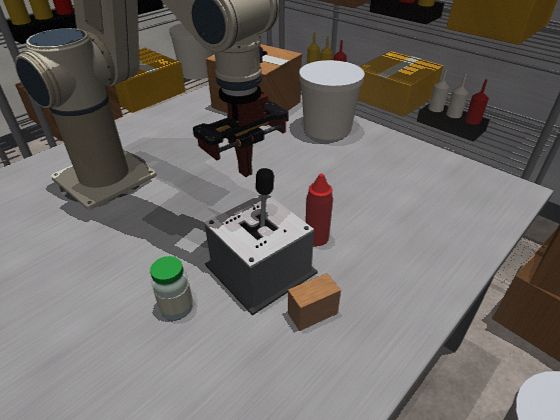

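View pics/t1.png

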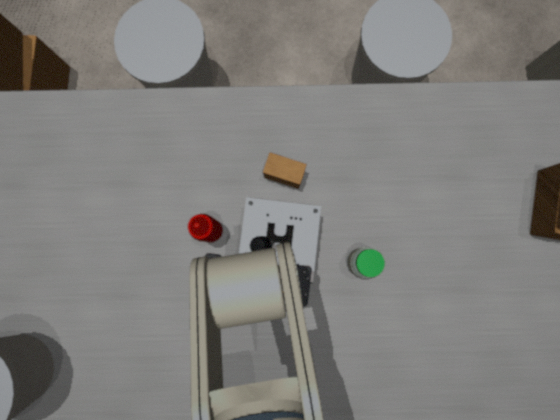

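The scene view shows the closed fingers, tips at (246,170), standing behind the knob at (264,181) with a gap. In the top view the arm hides part of the selector, and the bystanders are unmoved. Next I nudge the lever forward.

Call:
send_rows(rows=[[0.01,-0.0035,0,-0.008,-1],[0.01,0,0,0,-1],[0.006,0,0,0,-1],[0.004,0,0,0,-1],[0.003,0,0,0,-1]])

```text
t: 3.4
ee_pos: [548.3, 88.3, 284.6]
orientation: [3.134, -0.219, -0.001]
ft_force: [-3.2, 0.3, 1.3]
width: 0.1
```

Call:
send_rows(rows=[[0.003,0,0,0,-1],[0.003,0,0,0,-1],[0.002,0,0,0,-1],[0,0,0,0,-1]])

```text
t: 3.8
ee_pos: [556.3, 87.4, 284.7]
orientation: [-3.134, 0.218, -0.0]
ft_force: [-1.9, 0.3, 1.5]
width: 0.6
```

```bash
python3 -c "
from h import *
st();d=get_image('scene');cv2.imwrite('pics/s2.png',d['color'][100:300,150:380].repeat(3,0).repeat(3,1));print(lean())"
```

```text
t 3.8 tcp sel [-35.5  31.3 284.7] yaw err -0.0 F sel [-1.9  0. ] 1.5 w 0.6
None
```

View pics/s2.png

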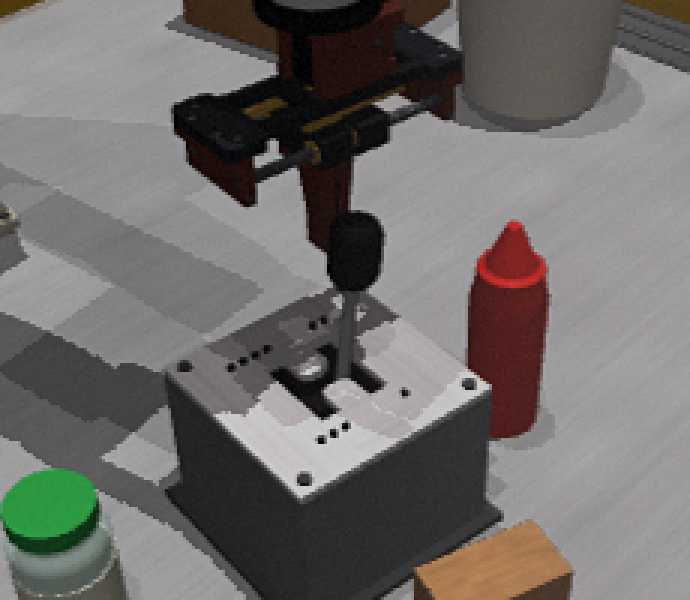

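The knob (at (355,250) in the crop) is now in contact with the fingers and has shifted forward. About 7 mm remain to the cross passage.

Call:
send_rows(rows=[[0.002,0,0,0,-1],[0.002,0,0,0,-1],[0.002,0,0,0,-1],[0,0,0,0,-1]])

```text
t: 4.3
ee_pos: [562.3, 86.4, 284.7]
orientation: [3.134, -0.219, 0.0]
ft_force: [-1.4, 1.5, 1.0]
width: 0.5
```

```bash
cat >> h.py <<'E'
def knob_scene():
    # knob from scene depth: fit axis circle of surface points in slices near 198 mm along lever
    d=get_image("scene");P=cloud(d);S=w2s(P.reshape(-1,3)).reshape(P.shape);c=d["color"].astype(int)
    m=(abs(S[...,0])<85)&(abs(S[...,1])<75)&(S[...,2]>195)&(S[...,2]<232)&(d["z_map"]>0)&(c.max(-1)<70)&(c[...,2]<c[...,0]+15)
    n,l,s,ce=cv2.connectedComponentsWithStats(m.astype(np.uint8));i=1+np.argmax(s[1:,4])
    p=S[l==i];A=np.c_[2*p[:,:2],np.ones(len(p))]
    from scipy.optimize import least_squares
    def res(q):
        f,a=q;ax=np.array([np.sin(f),-np.sin(a)*np.cos(f),np.cos(a)*np.cos(f)]);v=p-np.array([0,0,20]);
        return np.linalg.norm(v-np.outer(v@ax,ax),axis=1)-18
    r=least_squares(res,[0,-0.1 if p[:,1].mean()>0 else .1],loss="soft_l1",f_scale=2)
    print("scene f,a",r.x.round(3),"n",len(p),"rms",np.sqrt((r.fun**2).mean()).round(2))
    return d
E
python3 -c "
from h import *
st();knob_scene()"
```

```text
t 4.3 tcp sel [-29.3  31.3 284.7] yaw err -0.0 F sel [-1.6  1.3] 1.0 w 0.5
scene f,a [-0.006 -0.159] n 282 rms 1.21
```

Call:
send_rows(rows=[[0.0015,0,0,0,-1],[0,0,0,0,-1],[-0.015,0,0,0,-1],[-0.02,0,0,0,-1],[0,-0.02,0,0,-1]])

```text
t: 4.85
ee_pos: [529.6, 109.9, 284.3]
orientation: [3.133, -0.221, -0.003]
ft_force: [0.3, -0.3, -0.7]
width: 0.3
```

Call:
send_rows(rows=[[0,-0.02,0,0,-1],[0,-0.02,0,0,-1],[0.02,0,0,0,-1],[0.02,0,0,0,-1],[0.022,0,0,0,-1]])

```text
t: 5.35
ee_pos: [599.3, 142.2, 284.7]
orientation: [3.134, -0.217, 0.001]
ft_force: [0.5, -0.5, 0.4]
width: 0.5
```

Call:
send_rows(rows=[[0,0,0,0,-1],[0,0,0,0,-1]])

```text
t: 5.55
ee_pos: [598.3, 141.8, 284.2]
orientation: [3.134, -0.219, -0.001]
ft_force: [-0.8, -0.3, -0.6]
width: -0.0
```

```bash
python3 -c "
from h import *
st();d=knob_scene();cv2.imwrite('pics/s3.png',d['color'][100:300,150:380].repeat(3,0).repeat(3,1));print(lean())"
```

```text
t 5.55 tcp sel [ -1.4  91.1 284.2] yaw err -0.001 F sel [-0.8 -0.4] -0.6 w -0.0
scene f,a [ 0.   -0.16] n 281 rms 1.07
{'n': 6, 'ztop': np.float64(235.60532635613868), 'circ': array([13.7, 40.5]), 'r': 2.088867664337158, 'cen': array([13.7, 40.5]), 'f': np.float64(0.062), 'a': np.float64(-0.185)}
```

View pics/s3.png

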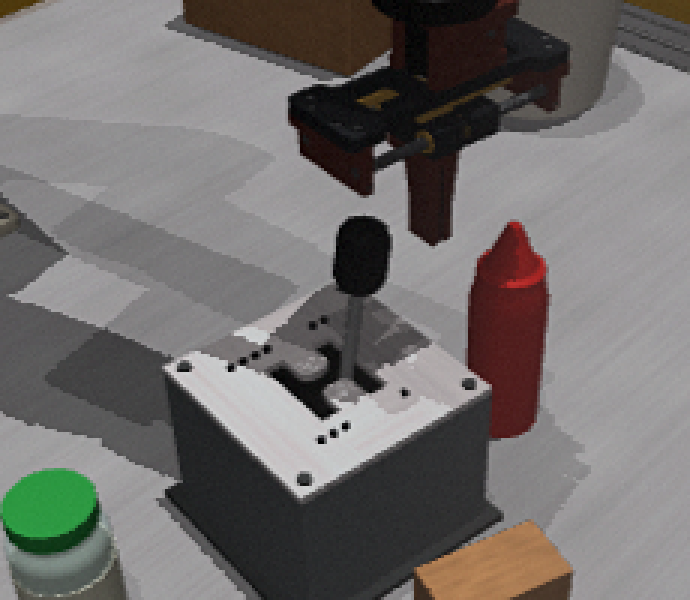

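The knob (crop (362,255)) is upright in the cross passage with f≈0. The fingers are on its left, above and behind the bottle and clear of it. Next I push it across.

Call:
send_rows(rows=[[0.001,0.012,0,0,-1],[0,0.01,0,0,-1],[0,0.005,0,0,-1],[0,0.004,0,0,-1],[0,0.004,0,0,-1]])

```text
t: 6.15
ee_pos: [594.9, 106.9, 285.1]
orientation: [-3.133, 0.219, -0.001]
ft_force: [0.9, 2.4, 2.5]
width: 0.9
```

Call:
send_rows(rows=[[0,0.004,0,0,-1],[0,0.004,0,0,-1],[0,0.004,0,0,-1],[0,0,0,0,-1]])

```text
t: 6.55
ee_pos: [593.0, 94.8, 284.7]
orientation: [3.134, -0.219, -0.0]
ft_force: [-0.6, 0.9, 0.6]
width: 0.1
```

```bash
python3 -c "
from h import *
st();knob_scene()"
```

```text
t 6.55 tcp sel [-1.000e-01  4.380e+01  2.847e+02] yaw err -0.0 F sel [-0.7  0.8] 0.6 w 0.1
scene f,a [ 0.001 -0.076] n 268 rms 1.04
```

Call:
send_rows(rows=[[0,0.004,0,0,-1],[0,0.004,0,0,-1],[0,0.004,0,0,-1],[0,0.004,0,0,-1],[0,0.004,0,0,-1]])

```text
t: 7.1
ee_pos: [590.2, 75.1, 284.7]
orientation: [3.134, -0.219, 0.0]
ft_force: [0.6, 0.6, 1.3]
width: 1.0
```

```bash
python3 -c "
from h import *
st();knob_scene()"
```

```text
t 7.1 tcp sel [-1.000e-01  2.390e+01  2.847e+02] yaw err -0.0 F sel [0.5 0.7] 1.3 w 1.0
scene f,a [0.002 0.019] n 256 rms 1.01
```

Call:
send_rows(rows=[[0,0.004,0,0,-1],[0,0.004,0,0,-1],[0,0.004,0,0,-1],[0,0.004,0,0,-1],[0,0,0,0,-1]])

```text
t: 7.65
ee_pos: [587.9, 59.0, 284.5]
orientation: [3.134, -0.219, -0.001]
ft_force: [0.5, 0.2, -0.7]
width: 0.3
```

```bash
python3 -c "
from h import *
st();knob_scene()"
```

```text
t 7.65 tcp sel [-2.000e-01  7.600e+00  2.845e+02] yaw err -0.001 F sel [0.5 0.3] -0.7 w 0.3
scene f,a [0.002 0.105] n 262 rms 0.94
```

Call:
send_rows(rows=[[0,0.004,0,0,-1],[0,0.004,0,0,-1],[0,0.003,0,0,-1],[0,0.002,0,0,-1],[0,0,0,0,-1]])

```text
t: 8.2
ee_pos: [586.1, 46.4, 284.6]
orientation: [3.134, -0.219, -0.0]
ft_force: [0.6, -0.1, -0.6]
width: 0.4
```

```bash
python3 -c "
from h import *
st();d=knob_scene();cv2.imwrite('pics/s4.png',d['color'][100:300,150:380].repeat(3,0).repeat(3,1))"
```

```text
t 8.2 tcp sel [-2.000e-01 -5.100e+00  2.846e+02] yaw err -0.0 F sel [ 0.6 -0.1] -0.6 w 0.4
scene f,a [0.001 0.171] n 270 rms 0.98
```

View pics/s4.png

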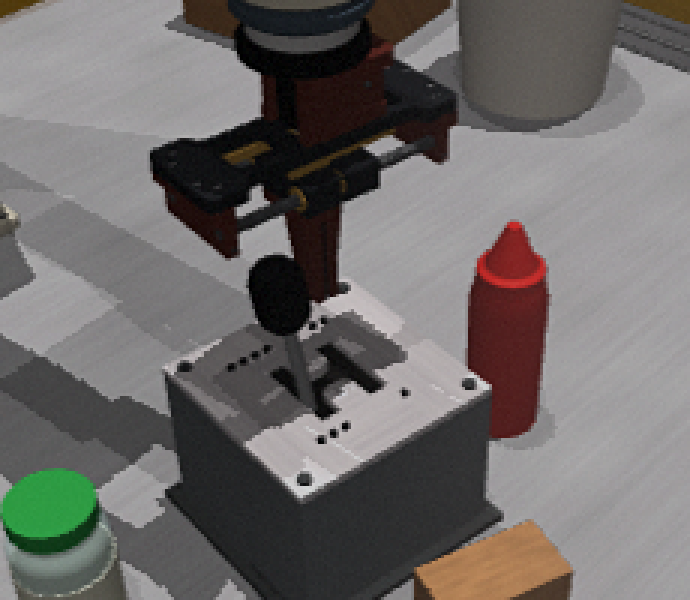

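The lever (knob at crop (280,295)) stands in the right column at mid. A touch more, then I go around behind it.

Call:
send_rows(rows=[[0,0.0015,0,0,-1],[0,0,0,0,-1]])

```text
t: 8.45
ee_pos: [586.0, 45.2, 284.7]
orientation: [-3.134, 0.218, 0.0]
ft_force: [0.2, -0.0, 0.3]
width: 0.7
```

Call:
send_rows(rows=[[0,-0.015,0,0,-1],[0,-0.015,0,0,-1],[-0.02,0,0,0,-1],[-0.02,0,0,0,-1],[-0.02,0,0,0,-1]])

```text
t: 8.95
ee_pos: [530.3, 84.8, 284.6]
orientation: [-3.134, 0.217, -0.0]
ft_force: [-0.3, 0.6, -0.9]
width: 0.3
```

Call:
send_rows(rows=[[0,0.02,0,0,-1],[0,0.02,0,0,-1],[0,0.018,0,0,-1],[0,0,0,0,-1],[0,0,0,0,-1]])

```text
t: 9.45
ee_pos: [523.0, 26.7, 284.8]
orientation: [-3.134, 0.219, -0.0]
ft_force: [0.7, -0.5, -0.2]
width: -0.0
```

```bash
python3 -c "
from h import *
st();knob_scene()"
```

```text
t 9.45 tcp sel [-60.  -33.3 284.8] yaw err -0.0 F sel [ 0.8 -0.4] -0.2 w -0.0
scene f,a [0.002 0.177] n 265 rms 1.03
```

Call:
send_rows(rows=[[0.012,0.001,0,0,-1],[0.01,0,0,0,-1],[0.006,0,0,0,-1],[0.004,0,0,0,-1],[0.004,0,0,0,-1]])

```text
t: 10.0
ee_pos: [558.4, 20.0, 284.5]
orientation: [-3.134, 0.219, 0.002]
ft_force: [-2.0, 0.6, 1.9]
width: 0.8
```

Call:
send_rows(rows=[[0.004,0,0,0,-1],[0.004,0,0,0,-1],[0.004,0,0,0,-1],[0,0,0,0,-1]])

```text
t: 10.4
ee_pos: [570.6, 18.1, 284.7]
orientation: [-3.134, 0.219, -0.001]
ft_force: [-0.8, 1.0, -0.2]
width: 0.4
```

```bash
python3 -c "
from h import *
st();knob_scene()"
```

```text
t 10.4 tcp sel [-11.7 -35.2 284.7] yaw err -0.0 F sel [-0.9  0.9] -0.2 w 0.4
scene f,a [0.088 0.177] n 279 rms 1.38
```

Good, it is entering slot 3. Continuing.

Call:
send_rows(rows=[[0.004,0,0,0,-1],[0.004,0,0,0,-1],[0.004,0,0,0,-1],[0.004,0,0,0,-1],[0.003,0,0,0,-1]])

```text
t: 10.95
ee_pos: [589.2, 15.5, 284.4]
orientation: [3.134, -0.218, -0.001]
ft_force: [-1.5, 0.6, -1.8]
width: 0.5
```

Call:
send_rows(rows=[[0.002,0,0,0,-1],[0,0,0,0,-1]])

```text
t: 11.15
ee_pos: [591.2, 15.2, 284.6]
orientation: [3.134, -0.219, -0.0]
ft_force: [-1.4, 0.5, -1.0]
width: 0.4
```

```bash
python3 -c "
from h import *
st();knob_scene()"
```

```text
t 11.15 tcp sel [  9.1 -35.3 284.6] yaw err -0.0 F sel [-1.4  0.3] -1.0 w 0.4
scene f,a [0.298 0.271] n 319 rms 7.12
```

Call:
send_rows(rows=[[0.002,0,0,0,-1],[0.002,0,0,0,-1],[0,0,0,0,-1]])

```text
t: 11.5
ee_pos: [595.1, 14.7, 284.7]
orientation: [3.134, -0.219, 0.0]
ft_force: [-1.3, 0.1, -1.3]
width: 0.7
```

Call:
send_rows(rows=[[0.0015,0,0,0,-1],[0,0,0,0,-1]])

```text
t: 11.7
ee_pos: [596.5, 14.5, 284.7]
orientation: [-3.134, 0.218, -0.0]
ft_force: [-1.3, 0.5, -0.3]
width: 0.5
```

Call:
send_rows(rows=[[0.0015,0,0,0,-1],[0,0,0,0,-1]])

```text
t: 11.9
ee_pos: [598.0, 14.3, 284.7]
orientation: [3.134, -0.219, 0.0]
ft_force: [-0.7, 0.2, -0.3]
width: 0.8
```

```bash
python3 -c "
from h import *
st();d=knob_scene();cv2.imwrite('pics/s5.png',d['color'][100:300,150:380].repeat(3,0).repeat(3,1))"
```

```text
t 11.9 tcp sel [ 16.  -35.2 284.7] yaw err -0.0 F sel [-0.7  0.1] -0.3 w 0.8
scene f,a [0.225 0.175] n 358 rms 4.85
```

View pics/s5.png

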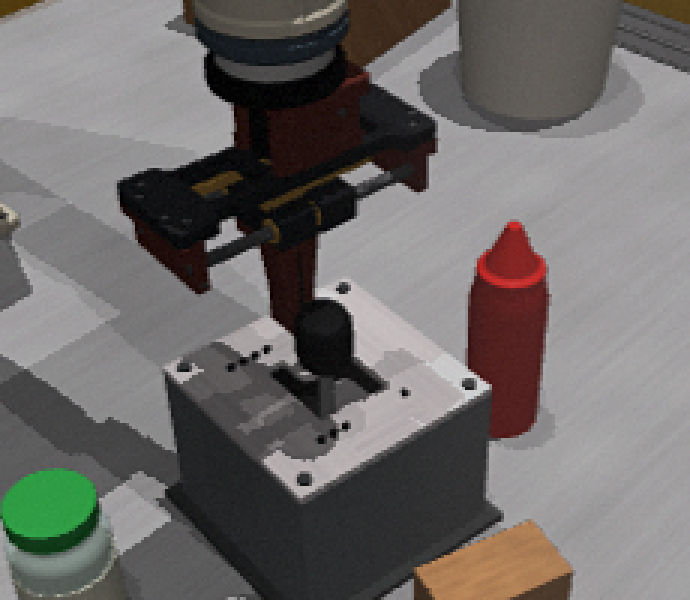

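The knob (crop (325,338)) leans forward in the right column, but the force is still only friction, so it is not yet at the stop. I continue in small steps.

Call:
send_rows(rows=[[0.0015,0,0,0,-1],[0,0,0,0,-1]])

```text
t: 12.15
ee_pos: [599.5, 14.1, 284.7]
orientation: [-3.134, 0.218, -0.0]
ft_force: [-1.2, 0.6, -0.2]
width: 0.8
```

Call:
send_rows(rows=[[0.0015,0,0,0,-1],[0,0,0,0,-1]])

```text
t: 12.35
ee_pos: [600.6, 13.9, 284.5]
orientation: [-3.134, 0.219, 0.001]
ft_force: [-2.8, 0.7, 0.2]
width: 0.2
```

```bash
python3 -c "
from h import *
st();d=knob_scene()"
```

```text
t 12.35 tcp sel [ 18.7 -35.2 284.5] yaw err -0.0 F sel [-2.9  0.3] 0.2 w 0.2
scene f,a [0.237 0.176] n 363 rms 5.4
```

Force is starting to rise, so the stop is near. One more small step.

Call:
send_rows(rows=[[0.001,0,0,0,-1],[0,0,0,0,-1]])

```text
t: 12.6
ee_pos: [601.3, 13.8, 284.4]
orientation: [-3.134, 0.219, 0.003]
ft_force: [-4.9, 1.5, -0.2]
width: 0.5
```

Call:
send_rows(rows=[[0.001,0,0,0,-1],[0,0,0,0,-1]])

```text
t: 12.8
ee_pos: [601.9, 13.8, 284.3]
orientation: [-3.134, 0.218, 0.004]
ft_force: [-6.1, 1.4, 0.4]
width: 0.5
```

Call:
send_rows(rows=[[-0.015,0,0,0,-1],[-0.03,0,0,0,-1],[-0.04,0,0,0,-1],[-0.04,0,-0.02,0,-1],[-0.04,0,-0.03,0,-1]])

```text
t: 13.3
ee_pos: [438.1, 36.5, 334.2]
orientation: [3.134, -0.219, -0.001]
ft_force: [0.8, -0.1, 1.8]
width: 0.3
```

Call:
send_rows(rows=[[-0.01,0.04,-0.01,0,-1],[0,0.04,0,0,-1],[0,0.04,0,0,-1],[0,0.04,0,0,-1],[0,0.04,0,0,-1]])

```text
t: 13.8
ee_pos: [402.2, -162.2, 345.7]
orientation: [3.132, -0.218, 0.006]
ft_force: [1.1, -0.2, -0.2]
width: 0.8
```

Call:
send_rows(rows=[[0,0.04,0,0,-1],[0,0.04,0,0,-1],[0,0,0,0,-1],[0,0,0,0,-1]])

```text
t: 14.2
ee_pos: [390.9, -240.3, 345.0]
orientation: [3.133, -0.222, 0.003]
ft_force: [-0.3, 0.9, -0.6]
width: 0.6
```

```bash
python3 -c "
from h import *
st();d=knob_scene();cv2.imwrite('pics/s6.png',d['color']);d=get_image('top');cv2.imwrite('pics/t6.png',d['color']);print(lean_of(d))"
```

```text
t 14.2 tcp sel [-153.8 -316.1  345. ] yaw err -0.003 F sel [-0.4  0.9] -0.6 w 0.6
scene f,a [0.244 0.173] n 362 rms 5.67
{'n': 255, 'ztop': np.float64(230.13363355667522), 'circ': array([ 49.9, -32.9]), 'r': 17.62343406677246, 'cen': array([ 50. , -33.1]), 'f': np.float64(0.228), 'a': np.float64(0.154)}
```

View pics/s6.png

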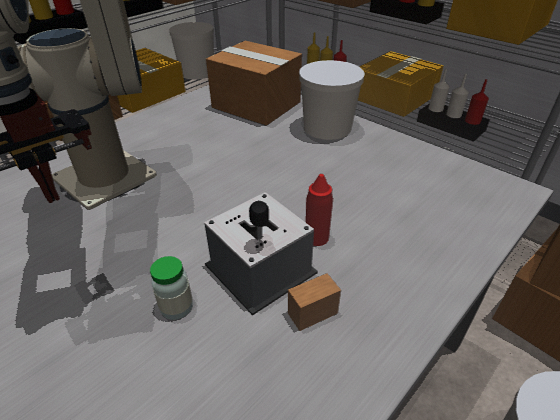

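View pics/t6.png

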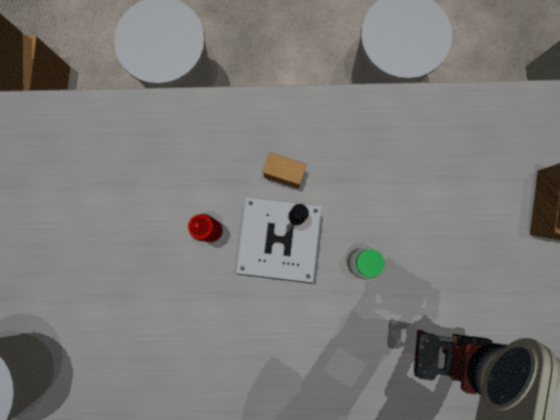

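The top view shows the knob at (298,214), in the right forward slot beside the three studs. The bottle (204,227), jar (368,263) and carton (285,170) are where they began, and the hand is far clear at (450,360).

```bash
python3 -c "
from h import *
print(ctrl.close_job())"
```

```text
the job is handed in; nothing more can be done
None
```

The lever is in the third slot (right forward), the hand is well clear, and I handed the job in at about 14 s.

I pushed only with the closed fingers, from outside, in three strokes: forward to the cross passage, across to the right, then forward into slot 3. It never went towards the fourth slot.

**Last checks:**
- **Stop:** the wrist force rose from about 1.3 N of friction to about 6 N over the last few millimetres, while the tool fell short of its commanded steps. I took this as the end stop, and 6 N was the largest force reported.
- **Bystanders:** the bottle, jar and carton sit at the same pixels in the top view as at the start. The path kept the fingertips above them.

**Where the checks disagreed:**
- The final lean measured 0.244 forward and 0.173 across from the scene camera, but 0.228 and 0.154 from the top camera. The expected values are about 0.24 and 0.18.
- The scene fit was poor there (5.7 mm rms, against about 1 mm earlier). The top figure comes from a simple centroid that read slightly low on the across lean at the start too.
- The fingers stopped about 4 mm further forward than my geometry predicted. I relied on the force rise and the pictures to judge that the lever was fully home.

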